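# Load the yellow label tape at the cataloguing desk

### The arm

A 6-joint arm with a two-finger parallel gripper is mounted at the origin on the work surface. World frame = base frame: x ahead of the robot, y to its left, z up, the work surface at z = 0. Lengths are in m, angles in rad, forces in N, time in s.
With the tool pointing down it reaches from about 0.325 to 0.925 m from the base axis. Payload 3.1 kg.
Tool frame: the origin (TCP) lies midway between the tips of the shut fingers; the grasp point (between the pads) lies 19 mm behind it; z points along the fingers, y is the line along which they close (so a half turn about z gives the same grasp; the last joint's range is limited). The gripper opens to 85 mm and grips with 20 to 120 N. Pads are 22 mm wide; open, the fingers measure 114 mm over their backs; the gripper's body (76 mm by 85 mm) begins 54 mm behind the grasp point. The pads swing forward as they close: fully open they stand 13 mm farther back than shut.
Start: joints at [1.063, 0.217, 1.613, -0, 1.311, -0.112], TCP at [0.241, 0.577, 0.231] pointing down, gripper open.
Joint ranges: [-2.75, 2.75], [-0.78, 2.1], [0.31, 2.55], [-1.13, 4.27], [0.13, 2.63], [-2.58, 2.58]. Speed limits (rad/s): [2.79, 2.79, 3.14, 3.14, 3.14, 3.14].

### API

Orientations are given as a unit quaternion [x, y, z, w].
In Python, from station import bot, camera, get_calibration, spot_in gives the robot as it stands. The module is installed in compiled form; this text tells all that it offers.
- The arm moves only by the shell command python3 -m crank 'ROWS' [FORCE]. ROWS is text: rows parted by semicolons, each of 7 numbers parted by spaces: the turn, a rotation vector about the tool's x, y, z in rad, then the shift along the tool's x, y, z in cm, then the finger opening in cm, from 0 to 8.54. In form: rx ry rz x y z hand; .... A call has 1 to 10 rows; each row is the pose to reach, as a shift and turn from the pose commanded when the call began, along the tool's axes at that moment; what a row does not reach only later rows make up. A row lasts 1/8 s, in which the tool goes at most 62.5 mm and 10.7 degrees, less where a joint would pass 70% of its speed; a pose out of reach is approached as far as the arm can. A call with a gripper value outside its range is refused whole. The fingers move at their own pace and stop on an object; FORCE is the grip in N (left out, the last holds). Time passes only in rows, so rows that repeat a pose let the fingers close. It gives the time, the measured TCP pose, the force, the opening and the grip force at its end, in the units of the state.
- bot.get_state(): the state, without advancing time (a new reading comes with each control period).
- camera(name): name is "scene" or "top" or "wrist"; returns the picture (384x512x3 uint8, red, green, blue); there is no depth.
- get_calibration(name): a dict with "fovy" (degrees; the focal length in pixels is half the picture's height over the tangent of half this angle, whatever the lens; pixels are square), "cx", "cy" (the principal point, pixels), "k1" (the pictures are not rectified: a ray, as slopes to the right and down, at radius r is drawn at 1 + k1 r^2 times it, then the intrinsics apply), "cam_to_world" (4x4, takes a point from camera to world coordinates); the wrist camera has in their place "T_tool_cam" (4x4, takes a point from camera to tool coordinates, whose origin is the TCP and whose axes are the flange's). Camera axes: x right, y up, looking along -z (the intrinsics and any distortion apply to the point x, -y, -z); pixel columns grow to the right and rows downward; lengths in m; the calibration is good to about 2 mm. A picture is of the moment at which its call begins: read the wrist's pose just before it. get_calibration takes no time and is no camera call.
- bot.close_job(): hands the job in; it is judged then, once.
Trained networks look in the newest picture that a camera, given by its name, has taken for a name from the list of things; names that differ only in an ending like _2 or _b are one class to them, and where a whole thing is asked for, a point or a joint stands for the part that bears it (a point fixed in the world has none). Each returns a list of dicts, best first, with "p" (0 to 1); they miss things now and then, are a little off and sometimes report something else, mostly with a low value. They report only what shows in the picture. A call takes as long as a camera call.
- spot_in(camera, label): "bbox" ([left, top, width, height] in pixels, round what is visible of it).
The state is a dict: "t": time; "joint_positions": joint angles; "joint_velocities": joint speeds; "joint_torque": joint torques, N m; "tcp_pos": TCP position; "tool_rot": TCP orientation; "contact_force": force on the tool from outside, world axes, zero at the start; "ft_torque": the same for the moment, N m; "opening": finger opening in m; "grasp_force": force on a finger pad.
Only numpy, scipy, OpenCV 4.12 (cv2) and the standard library are available. Lean on these libraries where they do the work, as an engineer would, in place of code of your own. Each camera call takes 0.05 s, during which the arm holds its last target. There are 200 camera calls.

### The job

The spine-label printer needs its yellow tape: swing open the yellow-marked compartment, and only that one, and lift out the tape cassette that stands in it. Lay the cassette label side up on the desk and let go of it, so that you can take it again by its long sides, and set it flat in the printer's open bay, label up, with its tape end towards the printer's label slot. Do not drop it, keep the other compartments shut, leave the stamp, scanner and note pad where they are, and leave the yellow lid standing open for the old cassette to go in.

Things in the scene. Friction and masses are not known exactly. Their poses are not given: they have to be found in the camera images.
- rack: Low fixed dark tray, 124 x 326 x 6 mm, bearing four lidded boxes side by side along its y, 80 mm apart, in random order. Each lid bears a 60 x 48 mm colour patch: yellow, red, green or blue. Origin: centre of its underside, axes parallel to the boxes'; its -x side, with the lids' tabs, faces the robot.
- box_yellow: Yellow-marked compartment: fixed light-grey box 116 x 78 x 58 mm (x, y, z), walls 2.5 mm, under a dark grey lid; hinge along its +x rim. Origin: centre of its underside, 6 mm above the desk. The cassette stands across it, 8 mm nearer the -x side than the centre, between 20 mm high ribs at the side walls; 38 mm or more is free fore and aft of it. Only here is there a loose cassette.
- lid_yellow (a joint): Hinge angle of the yellow-marked lid: 0 shut, grows as its front (-x) edge swings up and back about the box's y axis, stops at 1.9. The stiff hinge stays at any angle (about 1 N at the tab moves it). Lid plate 116 x 77 x 4 mm, 60 g.
- lid_yellow_tab (a point): Middle of the yellow lid's pull tab, a bar 18 mm wide (y), 8 mm thick, standing 31 mm out of the lid's front edge, level with it. This point is 18 mm out of that edge, 134 mm from the hinge line, 67.5 mm above the desk when shut. Clear space below. Pinched across its width from above, it turns between the fingers as the lid swings. Axes: x towards the hinge, y along the hinge.
- lid_yellow_hinge (a point): Midpoint of the yellow lid's hinge line, on the box's +x rim, 64.5 mm above the desk.
- lid_red (a joint): Hinge angle of the red-marked lid, of the same kind as the yellow one; 0 shut. It must stay shut.
- lid_green (a joint): Hinge angle of the green-marked lid, of the same kind as the yellow one; 0 shut. It must stay shut.
- lid_blue (a joint): Hinge angle of the blue-marked lid, of the same kind as the yellow one; 0 shut. It must stay shut.
- cassette: Dark cassette 66 x 48 x 18 mm, 40 to 85 g, yellow label on its label side. Own x: along the 66 mm, towards the tape end; y: along the 48 mm; z: out of the label side. Origin: centre of the face opposite the label. At the start it stands in the box on a long edge: own y up, top 56.5 mm above the desk, label to the box's -x, tape end to its -y; 3 mm play at its ends, so take it by its big faces.
- cassette_exit (a point): Foot of the cassette's tape end (a yellow strip on one 48 mm end): on its own x axis, 33 mm from its origin, in the plane of the face opposite the label.
- printer: Fixed label printer: pale grey block 200 x 150 x 60 mm (own x, y, z), label slot with a white label in its -x face, display and keys near it; a cover with clear window stands open at its +x end, 130 mm tall, leaning away, 100 mm from the bay's centre. Origin: centre of its underside.
- bay (a point): Centre of the floor of the printer's cassette bay, 48 mm above the desk. The bay is open above, 74 mm (x) by 56 mm (y), 12 mm deep; at the middle of both long sides a finger recess, 42 mm wide (x), reaches 36 mm out (y) and as deep, so fingers can go down beside the cassette. A seated cassette stands 6 mm proud. Axes: x away from the label slot, z up.
- bay_exit (a point): Point on the bay's floor 33 mm from its centre towards the label slot (-x of the printer): where cassette_exit lies when the cassette is seated at the middle, right way round.
- stamp: Bystander: self-inking stamp, dark with blue cap, 40 x 64 x 82 mm, standing. Origin at its underside.
- scanner: Bystander: grey hand-held barcode scanner with black nose, lying on its side, about 110 x 170 x 56 mm. Origin under its head.
- notes: Bystander: pink note pad 76 x 76 x 18 mm. Origin at its underside.

How it is judged:
By the outcome, as a careful person would: the job done as asked, in the order asked, and still so for the second after the job is handed in, with the robot touching nothing.
It also fails if it takes over 67 s, if anything falls off the work surface, if the arm or the gripper's body presses on something with over 40 N, if the wrist force passes 120 N, or if a joint passes its speed limit or range.

## Working session

There is one attempt and no reset: what is moved stays moved. The work goes in short steps, Python scripts to look and compute and a shell command to move; the robot and the scene stay as the last step left them, time stands still between calls to the robot, and variables do not carry over. Pictures are saved under pics/ and viewed, at most 10 in all, crops included, and the job is handed in when it is done.

```bash
mkdir -p pics; cat > h.py <<'E'
import numpy as np, cv2
from station import bot, camera, get_calibration, spot_in
from scipy.spatial.transform import Rotation as R
def pose():
    s=bot.get_state(); T=np.eye(4); T[:3,:3]=R.from_quat(s['tool_rot']).as_matrix(); T[:3,3]=s['tcp_pos']; return T
def cam(name,T=None):
    c=get_calibration(name); M=np.array(c['cam_to_world']) if name!='wrist' else T@np.array(c['T_tool_cam'])
    f=192/np.tan(np.radians(c['fovy'])/2); return c,M,f
def ray(name,uv,T=None):
    c,M,f=cam(name,T); d=np.array([(uv[0]-c['cx'])/f,(uv[1]-c['cy'])/f]); s=d.copy()
    for _ in range(20): s=d/(1+c['k1']*(s@s))
    v=M[:3,:3]@np.array([s[0],-s[1],-1]); return M[:3,3],v
def atz(name,uv,z,T=None):
    o,v=ray(name,uv,T); return o+v*(z-o[2])/v[2]
def proj(name,P,T=None):
    c,M,f=cam(name,T); p=np.linalg.inv(M)@np.r_[P,1]; s=np.array([p[0],-p[1]])/-p[2]
    s=s*(1+c['k1']*(s@s)); return s*f+[c['cx'],c['cy']]
def tri(obs):
    A=np.zeros((3,3));b=np.zeros(3)
    for o,v in obs:
        v=v/np.linalg.norm(v);Q=np.eye(3)-np.outer(v,v);A+=Q;b+=Q@o
    return np.linalg.solve(A,b)
def save(name,im,scale=1.5): 
    cv2.imwrite('pics/'+name+'.png',cv2.resize(im[:,:,::-1],None,fx=scale,fy=scale,interpolation=cv2.INTER_CUBIC))
E
python3 - <<'E'
from h import *
np.set_printoptions(precision=4,suppress=True)
print(pose()); 
for n in ['scene','top']:
    im=camera(n); np.save(n+'.npy',im); save(n+'0',im,1.5); c=get_calibration(n); print(n,c['fovy'],c['k1'],np.array(c['cam_to_world']))
    for l in ['lid_yellow','lid_yellow_tab','printer','bay','rack','stamp','scanner','notes']: print(n,l,spot_in(n,l)[:2])
print(get_calibration('wrist'))
E
```

```text
[[-0.9227  0.3855 -0.0012  0.2405]
 [ 0.3856  0.9227 -0.0021  0.576 ]
 [ 0.0003 -0.0024 -1.      0.2299]
 [ 0.      0.      0.      1.    ]]
scene 46.93441530687027 -0.15989004712886276 [[-0.684  -0.449   0.5749  1.2282]
 [ 0.7293 -0.4028  0.553   0.5689]
 [-0.0167  0.7975  0.603   0.8027]
 [ 0.      0.      0.      1.    ]]
scene lid_yellow [{'bbox': [155.4, 167.8, 44.2, 29.5], 'p': 0.97}, {'bbox': [251.9, 155.8, 25.1, 31.2], 'p': 0.2}]
scene lid_yellow_tab [{'bbox': [159.8, 168.1, 38.7, 30.3], 'p': 0.81}]
scene printer [{'bbox': [345.2, 236.3, 123.5, 89.1], 'p': 0.96}]
scene bay [{'bbox': [351.0, 236.0, 117.9, 94.5], 'p': 0.75}]
scene rack [{'bbox': [167.2, 208.6, 95.7, 43.1], 'p': 0.67}]
scene stamp [{'bbox': [254.8, 157.6, 23.1, 26.9], 'p': 0.65}]
scene scanner [{'bbox': [168.8, 125.0, 36.1, 33.4], 'p': 0.81}]
scene notes [{'bbox': [413.0, 213.1, 30.9, 31.9], 'p': 0.83}]
top 49.67011280555282 -0.02958434407508391 [[ 0.0249  0.9921 -0.1227  0.3923]
 [-0.9993  0.0279  0.0235 -0.1001]
 [ 0.0267  0.1221  0.9922  1.2257]
 [ 0.      0.      0.      1.    ]]
top lid_yellow [{'bbox': [303.9, 124.0, 30.4, 54.6], 'p': 0.8}]
top lid_yellow_tab [{'bbox': [303.8, 126.8, 32.9, 51.1], 'p': 0.94}, {'bbox': [302.3, 127.6, 35.0, 52.2], 'p': 0.48}]
top printer [{'bbox': [21.2, 122.8, 121.3, 106.1], 'p': 0.92}]
top bay [{'bbox': [19.3, 122.6, 121.4, 102.2], 'p': 0.86}]
top rack [{'bbox': [250.8, 170.5, 78.6, 6.4], 'p': 0.62}]
top stamp [{'bbox': [266.5, 224.1, 18.9, 16.3], 'p': 0.72}]
top scanner [{'bbox': [366.7, 204.7, 71.0, 41.9], 'p': 0.95}]
top notes [{'bbox': [85.3, 254.6, 34.5, 31.7], 'p': 0.87}]
{'fovy': 63.560907566829066, 'cx': 253.68571538831165, 'cy': 194.1495906588438, 'k1': -0.03723076581681239, 'T_tool_cam': array([[ 0.0008,  0.9488,  0.3158,  0.0807],
       [ 1.    , -0.001 ,  0.0006, -0.0009],
       [ 0.0008,  0.3158, -0.9488, -0.1429],
       [ 0.    ,  0.    ,  0.    ,  1.    ]])}
```

View pics/top0.png

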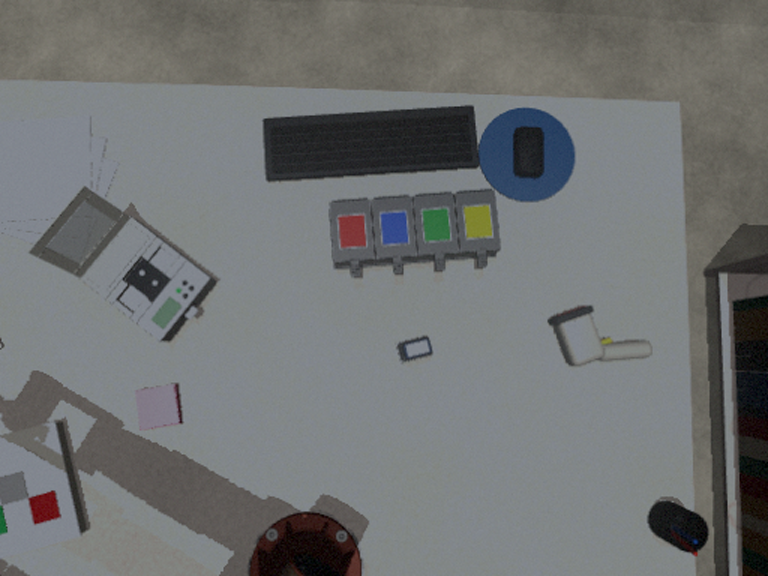

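View pics/scene0.png

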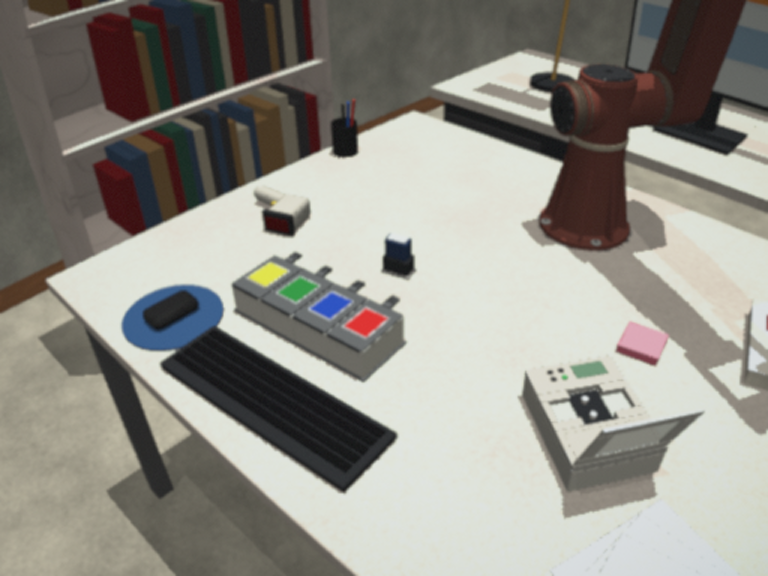

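The top view shows the yellow lid rightmost, with its tab at about (481,260) at 1.5x scale. The printer is on the left with its bay at about (146,277), its cover to the upper left and its slot to the lower right. The scene view agrees: yellow patch at (269,275), yellow tab at (294,258), bay at (590,405).

```bash
python3 - <<'E'
from h import *
np.set_printoptions(precision=4,suppress=True)
rng={'yellow':((20,90),(40,)),'red':None}
H={}
C={}
for n in ['top','scene']:
    im=np.load(n+'.npy'); hsv=cv2.cvtColor(im,cv2.COLOR_RGB2HSV)
    win=(210,120,340,180) if n=='top' else (150,165,275,235)
    for col,(a,b) in dict(yellow=(22,38),green=(50,85),blue=(105,125),red=(170,190)).items():
        h=hsv[:,:,0].astype(int); h=np.where((h<10)&(col=='red'),h+180,h)
        m=((h>=a)&(h<=b)&(hsv[:,:,1]>130)).astype(np.uint8); k=np.zeros_like(m);k[win[1]:win[3],win[0]:win[2]]=1
        m*=k; nn,l,st,ce=cv2.connectedComponentsWithStats(m); i=1+np.argmax(st[1:,4]); C[n,col]=ce[i]; 
for col in ['yellow','green','blue','red']:
    P=tri([ray(n,C[n,col]) for n in ['top','scene']]); print(col,C['top',col],P,atz('top',C['top',col],.0685))
t=lambda a,b:(a/1.5,b/1.5)
print('tab',tri([ray('top',t(481,260)),ray('scene',t(294,258))]),atz('top',t(481,260),.0675))
print('bay',tri([ray('top',t(146,278)),ray('scene',t(590,406))]),atz('top',t(146,278),.048))
# printer top corners z=.06
for p in [(217,279),(165,341),(130,208),(78,270),(165,253),(125,302)]: print(p,atz('top',t(*p),.06))
for l,p,z in [('stamp',(415,349),.08),('scanner',(575,340),.05),('notes',(158,406),.018)]: print(l,atz('top',t(*p),z))
E
```

```text
yellow [318.3057 147.2834] [ 0.661  -0.3096  0.0697] [ 0.661  -0.3096  0.0685]
green [290.6897 149.4483] [ 0.6522 -0.2304  0.069 ] [ 0.6522 -0.2304  0.0685]
blue [262.5783 151.5112] [ 0.6435 -0.1501  0.0693] [ 0.6437 -0.1503  0.0685]
red [234.5347 153.5941] [ 0.635  -0.0706  0.0694] [ 0.6353 -0.0708  0.0685]
tab [ 0.5868 -0.3179  0.0638] [ 0.5859 -0.3169  0.0675]
bay [0.5356 0.3139 0.0556] [0.5361 0.3173 0.048 ]
(217, 279) [0.5365 0.1798 0.06  ]
(165, 341) [0.4178 0.2696 0.06  ]
(130, 208) [0.6681 0.3532 0.06  ]
(78, 270) [0.5462 0.4421 0.06  ]
(165, 253) [0.5832 0.2807 0.06  ]
(125, 302) [0.4883 0.3491 0.06  ]
stamp [ 0.4149 -0.1936  0.08  ]
scanner [ 0.4399 -0.5012  0.05  ]
notes [0.2953 0.2884 0.018 ]
```

```bash
cat >> h.py <<'E'
np.set_printoptions(precision=4,suppress=True)
BX=np.array([.9941,.108,0]); BY=np.array([-.108,.9941,0]); UP=np.array([0,0,1.])
def rot(z,y):
    z=z/np.linalg.norm(z); y=y-z*(y@z); y/=np.linalg.norm(y); return np.c_[np.cross(y,z),y,z]
def rel(p,Rm=None,T=None):
    T=pose() if T is None else T
    w=R.from_matrix(T[:3,:3].T@Rm).as_rotvec() if Rm is not None else np.zeros(3)
    print('rot',w.round(3),'cm',(T[:3,:3].T@(np.array(p)-T[:3,3])*100).round(2))
E
python3 - <<'E'
from h import *
rel([.586,-.3175,.15],rot(-UP,-BY))
E
```

```text
rot [ 0.    -0.     2.638] cm [-66.31 -69.2    8.13]
```

```bash
python3 -m crank '0 0 2.638 -66.3 -69.2 8 4; 0 0 2.638 -66.3 -69.2 8 4; 0 0 2.638 -66.3 -69.2 8 4; 0 0 2.638 -66.3 -69.2 8 4; 0 0 2.638 -66.3 -69.2 8 4; 0 0 2.638 -66.3 -69.2 8 4; 0 0 2.638 -66.3 -69.2 8 4; 0 0 2.638 -66.3 -69.2 8 4; 0 0 2.638 -66.3 -69.2 8 4; 0 0 2.638 -66.3 -69.2 8 4' 25
python3 -c "
from h import *
rel([.586,-.3175,.15],rot(-UP,-BY));print(bot.get_state()['joint_positions'])"
```

```text
t: 2.15
tcp_pos: [0.4659, -0.0064, 0.1797]
tool_rot: [0.908, 0.419, 0.001, 0.0]
contact_force: [0.7, 0.5, 0.1]
opening: 0.0399
grasp_force: 0.0
rot [ 0.001 -0.002  0.756] cm [-15.86  29.33   2.99]
[-0.1649 -0.0779  2.0275  0.0004  1.1902  0.5416]
```

```bash
python3 -m crank '0 0 .756 -15.9 29.3 3 4; 0 0 .756 -15.9 29.3 3 4; 0 0 .756 -15.9 29.3 3 4; 0 0 .756 -15.9 29.3 3 4; 0 0 .756 -15.9 29.3 3 4; 0 0 .756 -15.9 29.3 3 4; 0 0 .756 -15.9 29.3 3 4'
python3 - <<'E'
from h import *
T=pose(); im=camera('wrist'); save('w1',im,1.5)
rel([.586,-.3175,.15],rot(-UP,-BY)); print(T[:3,3],proj('wrist',[.586,-.3175,.0675],T)*1.5, proj('wrist',[.661,-.3096,.0685],T)*1.5)
E
```

```text
t: 3.02
tcp_pos: [0.5868, -0.3165, 0.1488]
tool_rot: [0.998, 0.056, -0.0, -0.0]
contact_force: [-0.0, -0.4, 0.2]
opening: 0.0401
grasp_force: 0.0
rot [-0.001  0.001  0.005] cm [-0.08  0.25 -0.11]
[ 0.5868 -0.3165  0.1488] [379.9466 304.7913] [381.2315 151.973 ]
```

View pics/w1.png

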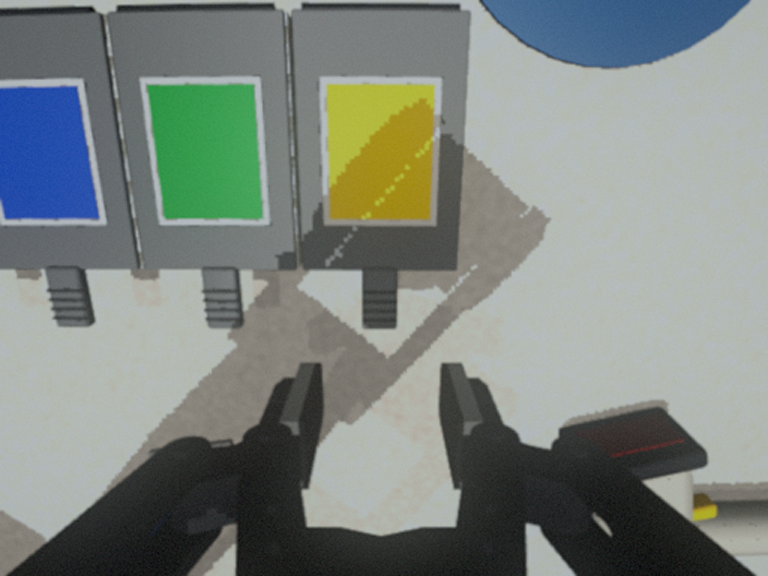

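The wrist view shows the yellow tab at about (380,303), exactly where I projected it. I'll descend and pinch it.

```bash
python3 -m crank '0 0 0 -.1 .15 5 4; 0 0 0 -.1 .15 9.9 4; 0 0 0 -.1 .15 9.9 4; 0 0 0 -.1 .15 9.9 1; 0 0 0 -.1 .15 9.9 1; 0 0 0 -.1 .15 9.9 1; 0 0 0 -.1 .15 9.9 1; 0 0 0 -.1 .15 9.9 1' 30
python3 - <<'E'
from h import *
T=pose();print(T)
h=np.array([.7187,-.3033,.0645]); 
# rotate grasp point about hinge
g=T[:3,3]+T[:3,2]*.019; 
g=T[:3,3]-T[:3,2]*.019; d=g-h; print('d',d@BX,d@BY,d[2])
for a in np.arange(.2,1.81,.2):
    q=R.from_rotvec(BY*a).apply(d); w=T[:3,:3].T@(q-d)*100; print(round(a,2),w.round(1))
E
```

```text
t: 4.08
tcp_pos: [0.5874, -0.3159, 0.0528]
tool_rot: [0.998, 0.057, 0.001, -0.0]
contact_force: [-0.5, 4.9, 4.9]
opening: 0.0171
grasp_force: 33.2
[[ 0.9934  0.1144  0.0026  0.5874]
 [ 0.1144 -0.9934  0.0003 -0.3159]
 [ 0.0026 -0.     -1.      0.0528]
 [ 0.      0.      0.      1.    ]]
d -0.13198438721540373 0.0016470222705540407 0.007315536836453848
0.2 [ 0.4  0.  -2.6]
0.4 [ 1.3  0.  -5.1]
0.6 [ 2.7  0.  -7.3]
0.8 [ 4.6  0.  -9.2]
1.0 [  6.7   0.  -10.8]
1.2 [  9.1   0.1 -11.8]
1.4 [ 11.7   0.1 -12.4]
1.6 [ 14.3   0.1 -12.4]
1.8 [ 16.9   0.1 -11.9]
```

```bash
python3 -m crank '0 0 0 .4 0 -2.6 1; 0 0 0 1.3 0 -5.1 1; 0 0 0 2.7 0 -7.3 1; 0 0 0 4.6 0 -9.2 1; 0 0 0 6.7 0 -10.8 1; 0 0 0 9.1 .1 -11.8 1; 0 0 0 11.7 .1 -12.4 1; 0 0 0 14.3 .1 -12.4 1; 0 0 0 15.9 .1 -12.2 1; 0 0 0 15.9 .1 -12.2 1'
python3 - <<'E'
from h import *
T=pose();print(T[:3,3]);save('s2',camera('scene')[130:300,130:380],3)
g=T[:3,3]-T[:3,2]*.019;d=g-np.array([.7187,-.3033,.0645]);print(d@BX,d[2],np.hypot(d@BX,d[2]))
E
```

```text
t: 5.32
tcp_pos: [0.7472, -0.2987, 0.1785]
tool_rot: [0.998, 0.058, 0.003, 0.001]
contact_force: [-1.6, 5.6, 9.6]
opening: 0.0173
grasp_force: 47.6
[ 0.7472 -0.2987  0.1785]
0.028721766818428463 0.13304891582942446 0.13611375350256658
```

View pics/s2.png

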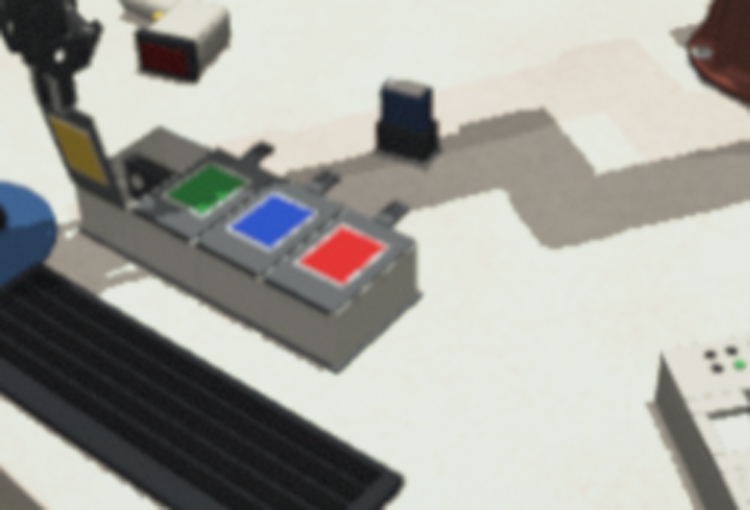

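The lid stands open at about 1.78 rad and the others are shut. I'll release it, rise and turn above the cassette.

```bash
python3 -m crank '0 0 0 0 0 0 4; 0 0 0 0 0 0 4; 0 0 0 0 0 0 4; 0 0 0 0 0 -4 4; 0 0 0 0 0 -9 4; 0 0 0 0 0 -9 4'
python3 -c "
from h import *
rel([.653,-.3105,.17],rot(-UP,BX))"
```

```text
t: 6.12
tcp_pos: [0.7468, -0.3012, 0.2707]
tool_rot: [0.998, 0.057, 0.006, 0.004]
contact_force: [0.7, 0.3, 1.1]
opening: 0.04
grasp_force: 0.0
rot [ 0.015 -0.002 -1.565] cm [-9.54 -0.23  9.96]
```

```bash
python3 -m crank '.015 0 -1.565 -4.8 -.2 0 4; .015 0 -1.565 -9.5 -.2 0 4; .015 0 -1.565 -9.5 -.2 0 4; .015 0 -1.565 -9.5 -.2 0 4; .015 0 -1.565 -9.5 -.2 0 4; .015 0 -1.565 -9.5 -.2 5 4; .015 0 -1.565 -9.5 -.2 10 4; .015 0 -1.565 -9.5 -.2 10 4; .015 0 -1.565 -9.5 -.2 10 4; .015 0 -1.565 -9.5 -.2 10 4'
python3 - <<'E'
from h import *
T=pose(); im=camera('wrist'); save('w3',im,1.5)
P=np.array([.653,-.3105,.0565])
print(T,bot.get_state()['joint_positions'])
for s in [(0,0),(.033,.009),(-.033,.009),(.033,-.009),(-.033,-.009)]: print(s,proj('wrist',P+BY*s[0]+BX*s[1],T)*1.5)
rel([.653,-.3105,.036],rot(-UP,BX))
E
```

```text
t: 7.38
tcp_pos: [0.6487, -0.3081, 0.1609]
tool_rot: [0.668, 0.744, -0.001, -0.007]
contact_force: [0.8, -0.1, 0.1]
opening: 0.0399
grasp_force: 0.0
[[-0.1077  0.9941 -0.0121  0.6487]
 [ 0.9941  0.1078  0.0089 -0.3081]
 [ 0.0102 -0.0111 -0.9999  0.1609]
 [ 0.      0.      0.      1.    ]] [-0.5415  0.4768  1.4114  0.0016  1.2679 -0.6496]
(0, 0) [389.8358 293.9685]
(0.033, 0.009) [406.9035 235.9882]
(-0.033, 0.009) [404.8741 347.7414]
(0.033, -0.009) [373.5838 235.8925]
(-0.033, -0.009) [374.0409 347.5866]
rot [-0.011 -0.01  -0.001] cm [-0.41  0.52 12.53]
```

View pics/w3.png

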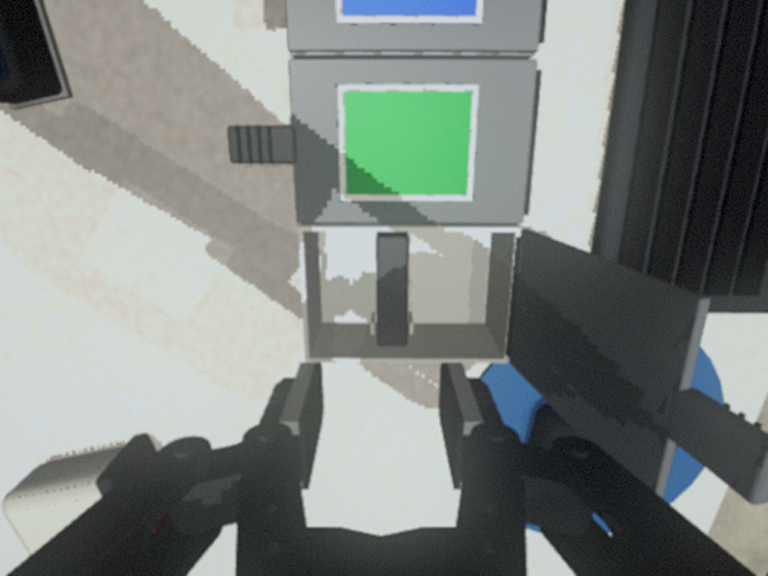

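The cassette's top edge shows at x 377–408, y 233–346, within 2 mm of my prediction. Now the grasp.

```bash
python3 -c "
from h import *
rel([.6545,-.310,.0325],rot(-UP,BX))"
python3 -m crank '-.011 -.01 0 -.35 .65 6 4; -.011 -.01 0 -.35 .65 11 4; -.011 -.01 0 -.35 .65 12.85 4; -.011 -.01 0 -.35 .65 12.85 4; -.011 -.01 0 -.35 .65 12.85 1.4; -.011 -.01 0 -.35 .65 12.85 1.4; -.011 -.01 0 -.35 .65 12.85 1.4; -.011 -.01 0 -.35 .65 12.85 1.4; -.011 -.01 0 -.35 .65 12.85 1.4' 40
python3 -c "
from h import *
print(pose())"
```

```text
rot [-0.011 -0.01  -0.001] cm [-0.38  0.67 12.87]
t: 8.55
tcp_pos: [0.657, -0.3112, 0.0372]
tool_rot: [0.668, 0.745, 0.001, 0.003]
contact_force: [-0.5, 0.0, 5.6]
opening: 0.0172
grasp_force: 43.3
[[-0.1088  0.994   0.0061  0.657 ]
 [ 0.9941  0.1088 -0.0034 -0.3112]
 [-0.0041  0.0057 -1.      0.0372]
 [ 0.      0.      0.      1.    ]]
```

```bash
python3 -m crank '0 0 0 0 0 -3 1.4; 0 0 0 0 0 -8 1.4; 0 0 0 0 0 -13 1.4; 0 0 0 0 0 -18 1.4; 0 0 0 0 0 -20 1.4; 0 0 0 0 0 -20 1.4'
python3 -c "
from h import *
print(pose()[:3,3],bot.get_state()['opening'],bot.get_state()['contact_force']);rel([.43,.05,.24],rot(-UP,BX))"
```

```text
t: 9.3
tcp_pos: [0.6555, -0.31, 0.2356]
tool_rot: [0.668, 0.745, 0.001, 0.002]
contact_force: [-0.0, -0.5, 0.1]
opening: 0.0172
grasp_force: 42.4
[ 0.6555 -0.31    0.2356] 0.017223266146639164 [-0.0457 -0.5477  0.1047]
rot [0.004 0.003 0.001] cm [ 38.24 -18.49  -0.62]
```

```bash
python3 -m crank '0 0 0 6 -2.9 0 1.4; 0 0 0 12 -5.8 0 1.4; 0 0 0 18 -8.7 0 1.4; 0 0 0 24 -11.6 0 1.4; 0 0 0 30 -14.5 0 1.4; 0 0 0 36 -17.4 0 1.4; 0 0 0 38.2 -18.5 0 1.4; 0 0 0 38.2 -18.5 0 1.4'
python3 -m crank '.18 0 0 0 0 0 1.4; .36 0 0 0 0 0 1.4; .54 0 0 0 0 0 1.4; .72 0 0 0 0 0 1.4; .9 0 0 0 0 0 1.4; .96 0 0 0 0 0 1.4; .96 0 0 0 0 0 1.4'
python3 -c "
from h import *
print(pose(),bot.get_state()['joint_positions']);save('s4',camera('scene')[100:330,230:480],3)"
```

```text
t: 10.3
tcp_pos: [0.4253, 0.0523, 0.2296]
tool_rot: [0.666, 0.746, -0.002, -0.002]
contact_force: [0.4, 0.5, -0.5]
opening: 0.0172
grasp_force: 42.4
t: 11.18
tcp_pos: [0.4287, 0.0491, 0.2296]
tool_rot: [0.592, 0.659, -0.345, -0.31]
contact_force: [-0.4, 0.7, -0.9]
opening: 0.017
grasp_force: 42.4
[[-0.1077  0.5667 -0.8169  0.4287]
 [ 0.9942  0.0616 -0.0884  0.0491]
 [ 0.0003 -0.8216 -0.57    0.2296]
 [ 0.      0.      0.      1.    ]] [ 0.0089  0.4622  1.5589 -0.093   2.0806 -0.1023]
```

View pics/s4.png

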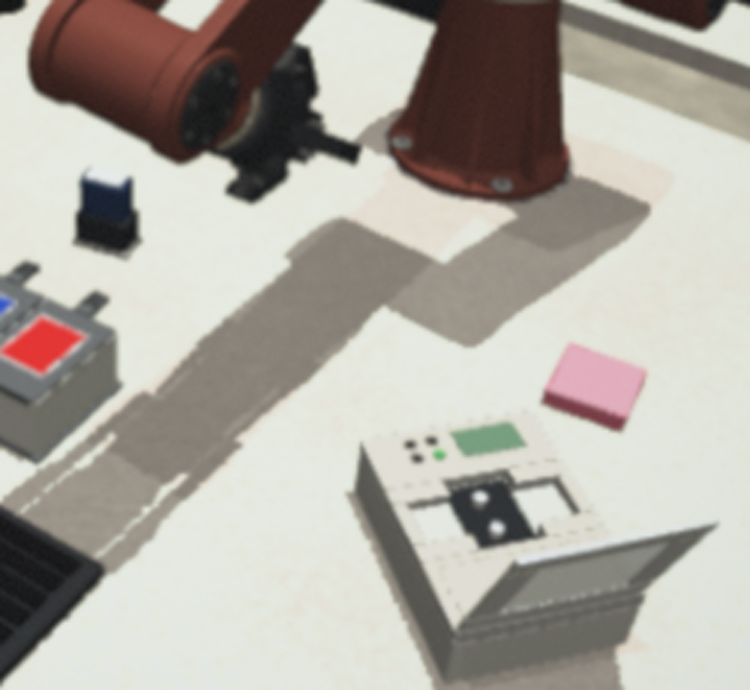

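```bash
python3 -m crank '0 0 0 0 4.1 2.85 1.4; 0 0 0 0 8.2 5.7 1.4; 0 0 0 0 12.3 8.55 1.4; 0 0 0 0 15.5 10.75 1.4; 0 0 0 0 16 11.1 1.4; 0 0 0 0 16 11.1 1.4'
python3 -c "
from h import *
print(pose(),bot.get_state()['joint_positions'],bot.get_state()['contact_force'])"
```

```text
t: 11.98
tcp_pos: [0.4307, 0.0498, 0.0396]
tool_rot: [0.593, 0.661, -0.343, -0.307]
contact_force: [-0.6, 0.9, -0.0]
opening: 0.0171
grasp_force: 42.4
[[-0.1086  0.5721 -0.813   0.4307]
 [ 0.9941  0.062  -0.0892  0.0498]
 [-0.0006 -0.8178 -0.5755  0.0396]
 [ 0.      0.      0.      1.    ]] [ 0.0102  0.7329  1.5672 -0.083   1.7961 -0.075 ] [-0.6043  0.867  -0.0015]
```

```bash
python3 -m crank '0 0 0 0 .5 .35 1.4; 0 0 0 0 .98 .68 1.4; 0 0 0 0 1.15 .8 1.4; 0 0 0 0 1.15 .8 1.4'
python3 -m crank '0 0 0 0 .12 .09 1.4; 0 0 0 0 .12 .09 1.4'
```

```text
t: 12.48
tcp_pos: [0.4303, 0.05, 0.0246]
tool_rot: [0.592, 0.661, -0.344, -0.308]
contact_force: [-0.6, -0.9, -0.2]
opening: 0.017
grasp_force: 42.4
t: 12.72
tcp_pos: [0.4305, 0.05, 0.0236]
tool_rot: [0.592, 0.66, -0.344, -0.308]
contact_force: [0.4, -0.1, 1.6]
opening: 0.0168
grasp_force: 42.7
```

```bash
python3 -m crank '0 0 0 0 -.1 0 2; 0 0 0 0 -.35 .05 2.6; 0 0 0 0 -.65 .1 3.2; 0 0 0 0 -.95 .15 3.8; 0 0 0 0 -1.25 .25 4.4; 0 0 0 0 -1.55 .35 5; 0 0 0 0 -1.85 .5 5.6; 0 0 0 0 -2.15 .65 6.2; 0 0 0 0 -2.3 .7 6.5; 0 0 0 0 -2.3 .7 6.5'
python3 - <<'E'
from h import *
T=pose();print(T,bot.get_state()['contact_force']); im=camera('wrist'); save('w5',im,1.5)
T0=T.copy(); T0[:3,3]=[.4305,.05,.0236]
E_=T0[:3,3]+.0287*T0[:3,2]+.009*T0[:3,1]; print('E',E_)
u=-T[:3,2]*[1,1,0]; u/=np.linalg.norm(u); tx=T[:3,0]
for ph,h,z in [(35,.0235,.0165),(40,.027,.0155),(45,.0307,.014),(55,.0368,.0115),(65,.0413,.0093),(75,.0458,.007),(75,.057,.007)]:
    p=np.radians(ph); tz=-u*np.cos(p)-UP*np.sin(p); ty=u*np.sin(p)-UP*np.cos(p)
    Q=[E_[0],E_[1],0]+u*h+UP*z
    print(ph,end=' '); rel(Q+.0076*tz-.0325*ty,rot(tz,ty),T)
E
```

```text
t: 13.98
tcp_pos: [0.4114, 0.0479, 0.0379]
tool_rot: [0.592, 0.661, -0.343, -0.308]
contact_force: [0.3, 1.1, 0.9]
opening: 0.0651
grasp_force: 0.1
[[-0.1088  0.5714 -0.8135  0.4114]
 [ 0.9941  0.0622 -0.0893  0.0479]
 [-0.0004 -0.8183 -0.5747  0.0379]
 [ 0.      0.      0.      1.    ]] [0.2541 1.0788 0.9302]
E [ 0.4123  0.048  -0.0003]
35 rot [ 0.001 -0.    -0.001] cm [-0.   -0.1  -0.01]
40 rot [-0.086  0.    -0.001] cm [-0.    0.27  0.04]
45 rot [-0.173  0.    -0.001] cm [-0.   0.7  0.1]
55 rot [-0.348  0.    -0.001] cm [-0.    1.53  0.25]
65 rot [-0.522  0.    -0.001] cm [-0.    2.33  0.47]
75 rot [-0.697  0.    -0.001] cm [0.   3.21 0.62]
75 rot [-0.697  0.    -0.001] cm [ 0.    3.85 -0.29]
```

View pics/w5.png

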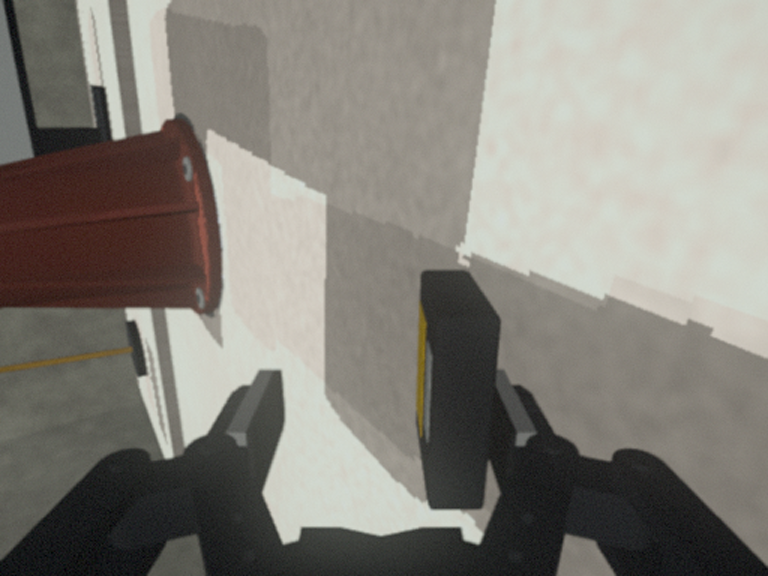

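The cassette leans on the lower finger (right, about (500,390)), its foot on the desk and its label side to the left, which is up. I'll withdraw the finger while rolling upright.

```bash
python3 -m crank '-.086 0 0 0 .27 .04 6.5; -.173 0 0 0 .7 .1 6.5; -.26 0 0 0 1.1 .18 6.5; -.348 0 0 0 1.53 .25 6.5; -.435 0 0 0 1.93 .36 6.5; -.522 0 0 0 2.33 .47 6.5; -.61 0 0 0 2.77 .55 6.5; -.697 0 0 0 3.21 .62 6.5; -.697 0 0 0 3.55 .15 6.5; -.697 0 0 0 3.85 -.29 6.5'
python3 - <<'E'
from h import *
T=pose();print(T,bot.get_state()['contact_force'],bot.get_state()['joint_positions']); im=camera('wrist'); save('w6',im,1.5)
E
```

```text
t: 15.28
tcp_pos: [0.4369, 0.0506, 0.0083]
tool_rot: [0.662, 0.738, -0.097, -0.087]
contact_force: [-0.4, 0.2, 0.7]
opening: 0.0649
grasp_force: 0.0
[[-0.1087  0.9603 -0.257   0.4369]
 [ 0.9941  0.1049 -0.0287  0.0506]
 [-0.0006 -0.2586 -0.966   0.0083]
 [ 0.      0.      0.      1.    ]] [-0.3893  0.2341  0.7187] [-0.0208  0.3244  1.9899 -0.0385  1.0869 -0.1073]
```

View pics/w6.png

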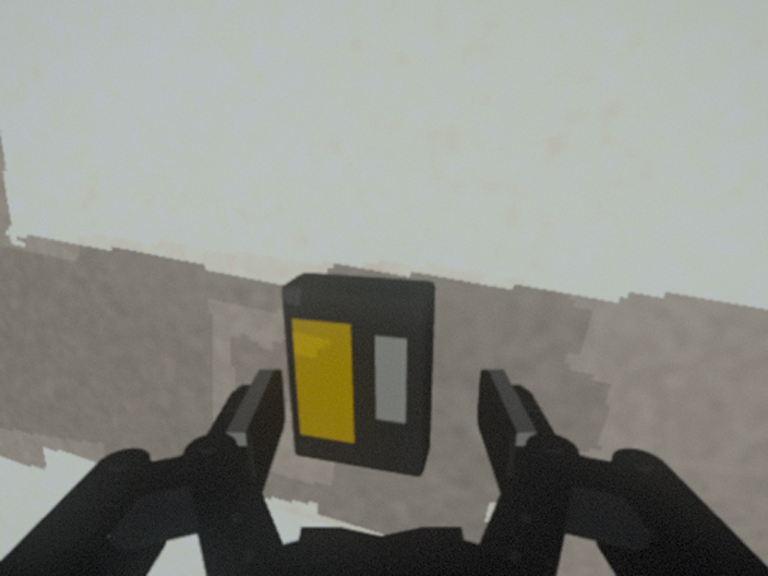

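The cassette lies flat between the fingers with its label up, about (290–433, 275–475) in the picture. I'll rise to vertical and measure its pose.

```bash
python3 -m crank '0 0 0 0 -.8 -2.9 6.5; -.1 0 0 0 -1.6 -5.8 6.5; -.2 0 0 0 -2.3 -8.7 6.5; -.262 0 0 0 -2.6 -9.7 6.5; -.262 0 0 0 -2.6 -9.7 6.5; -.262 0 0 0 -2.6 -9.7 6.5'
cat > fit.py <<'E'
from h import *
from scipy.optimize import minimize
def fit(im,T,x0,z0=0.):
    m=(im.max(2)<75).astype(np.uint8)
    hsv=cv2.cvtColor(im,cv2.COLOR_RGB2HSV); m|=((hsv[:,:,1]>150)&(hsv[:,:,0]>15)&(hsv[:,:,0]<40)).astype(np.uint8)
    m[250:]=0  # fingers region
    m=cv2.morphologyEx(m,cv2.MORPH_OPEN,np.ones((3,3)))
    n,l,st,ce=cv2.connectedComponentsWithStats(m)
    c=proj('wrist',[x0[0],x0[1],z0+.018],T); i=min(range(1,n),key=lambda k:np.hypot(*(ce[k]-c))+(1e4 if st[k,4]<1500 else 0))
    cs,_=cv2.findContours((l==i).astype(np.uint8),cv2.RETR_EXTERNAL,cv2.CHAIN_APPROX_NONE)
    M=np.zeros_like(m); cv2.fillPoly(M,[cv2.convexHull(max(cs,key=len))],1)
    def f(q):
        a=q[2]; ex=np.array([np.cos(a),np.sin(a),0]); ey=np.array([-ex[1],ex[0],0]); c=np.array([q[0],q[1],z0])
        P=np.array([proj('wrist',c+ex*i*.033+ey*j*.024+UP*k,T) for i in(-1,1) for j in (-1,1) for k in (0,.018)],np.float32)
        B=np.zeros_like(m); cv2.fillPoly(B,[(cv2.convexHull(P)*16).round().astype(np.int32)],1,shift=4); return 1-(B&M).sum()/(B|M).sum()
    s=minimize(f,x0,method='Nelder-Mead',options=dict(initial_simplex=np.array(x0)+np.array([[0,0,0],[.01,0,0],[0,.01,0],[0,0,.15]]),xatol=1e-4,fatol=1e-4))
    print(s.x,'1-IoU',s.fun,'box',st[i]); return s.x
E
python3 - <<'E'
from fit import *
T=pose(); im=camera('wrist'); np.save('w7.npy',im); print(T,bot.get_state()['joint_positions'])
x=fit(im,T,[.432,.05,-1.46])
ey=np.array([-np.sin(x[2]),np.cos(x[2]),0]); rel([x[0],x[1],.004],rot(-UP,ey))
E
```

```text
t: 16.08
tcp_pos: [0.4361, 0.0506, 0.1082]
tool_rot: [0.668, 0.745, -0.001, -0.0]
contact_force: [0.6, -0.1, -0.3]
opening: 0.065
grasp_force: 0.0
[[-0.1088  0.9941 -0.0009  0.4361]
 [ 0.9941  0.1088 -0.0005  0.0506]
 [-0.0004 -0.001  -1.      0.1082]
 [ 0.      0.      0.      1.    ]] [-0.0443 -0.0338  2.1376 -0.0006  1.0392 -0.153 ]
[ 0.4299  0.0516 -1.4485] 1-IoU 0.18822618125484125 box [ 215  159   61   72 3404]
rot [-0.001  0.    -0.013] cm [ 0.17 -0.58 10.39]
```

```bash
python3 - <<'E'
from h import *
im=np.load('w7.npy').copy(); T=pose()
x=[.4299,.0516,-1.4485]; a=x[2]; ex=np.array([np.cos(a),np.sin(a),0]); ey=np.array([-ex[1],ex[0],0])
for i in (-1,1):
  for j in (-1,1):
    for k in (0,.018):
      p=proj('wrist',np.r_[x[:2],0]+ex*i*.033+ey*j*.024+UP*k,T); cv2.circle(im,tuple(p.round().astype(int)),1,(255,0,0) if k else (0,255,0),-1)
save('w7',im[130:270,170:320],4)
E
```

```text
(no output)
```

View pics/w7.png

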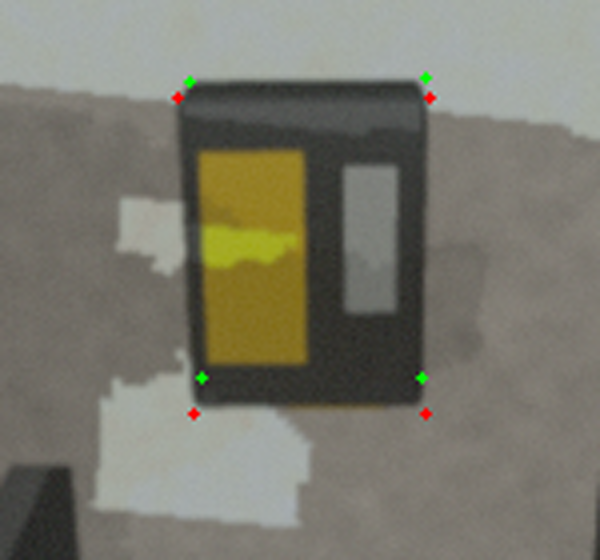

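```bash
python3 -m crank '0 0 -.013 .27 -.58 5 6.5; 0 0 -.013 .27 -.58 9 6.5; 0 0 -.013 .27 -.58 10.2 6.5; 0 0 -.013 .27 -.58 10.2 6.5; 0 0 -.013 .27 -.58 10.2 4.4; 0 0 -.013 .27 -.58 10.2 4.4; 0 0 -.013 .27 -.58 10.2 4.4; 0 0 -.013 .27 -.58 10.2 4.4; 0 0 -.013 .27 -.58 10.2 4.4' 40
python3 -m crank '0 0 0 0 0 -3 4.4; 0 0 0 0 0 -8 4.4; 0 0 0 0 0 -13 4.4; 0 0 0 0 0 -16 4.4; 0 0 0 0 0 -16 4.4'
python3 - <<'E'
from h import *
T=pose();print(T)
p=53*np.pi/180; px=np.array([.6,.8,0]); py=np.array([-.8,.6,0])
# own y -> along -py (own x=-px, z up => own y = -py); tool y=own y
rel([.5358,.315,.17],rot(-UP,-py))
E
```

```text
t: 17.25
tcp_pos: [0.4317, 0.0526, 0.008]
tool_rot: [0.663, 0.749, 0.001, 0.002]
contact_force: [0.4, 0.6, 6.9]
opening: 0.047
grasp_force: 42.0
t: 17.88
tcp_pos: [0.4318, 0.0526, 0.1692]
tool_rot: [0.663, 0.749, 0.002, 0.003]
contact_force: [-0.1, -0.0, -0.8]
opening: 0.0466
grasp_force: 41.7
[[-0.1217  0.9925  0.0073  0.4318]
 [ 0.9926  0.1217 -0.0007  0.0526]
 [-0.0016  0.0072 -1.      0.1692]
 [ 0.      0.      0.      1.    ]]
rot [ 0.007 -0.001  0.766] cm [24.78 13.51 -0.02]
```

```bash
python3 - <<'E'
from h import *
b=np.array([.5358,.315,.048]); px=np.array([.6,.8,0])
for t,s in [((85,187),(520,560)),((30,250),(716,523)),((130,208),(460,628)),((78,270),(640,597))]:
    P=tri([ray('top',(t[0]/1.5,t[1]/1.5)),ray('scene',(230+s[0]/3,100+s[1]/3))]); print(P,(P-b)@px)
E
```

```text
[0.674  0.3889 0.1785] 0.14208296908889215
[0.5622 0.4729 0.178 ] 0.14211899153722438
[0.6626 0.3541 0.0711] 0.10735628424084126
[0.5452 0.4413 0.0637] 0.10669095146250542
```

```bash
python3 -c "
from h import *
b=np.array([.5358,.315,.17])-np.array([.6,.8,0])*.065
rel(b,rot(-UP,[.8,-.6,0]))"

```

```text
rot [ 0.007 -0.001  0.766] cm [20.09  9.01 -0.04]
```

```bash
python3 -m crank '0 0 .15 4 1.8 0 4.4; 0 0 .3 9 4 0 4.4; 0 0 .46 14 6.3 0 4.4; 0 0 .62 18 8 0 4.4; .007 0 .766 20.1 9 0 4.4; .007 0 .766 20.1 9 0 4.4; .007 0 .766 20.1 9 0 4.4'
python3 - <<'E'
from h import *
T=pose(); im=camera('wrist'); np.save('w8.npy',im); np.save('T8.npy',T); save('w8',im,1.5); print(T)
b=np.array([.5358,.315,0]);px=np.array([.6,.8,0]);py=np.array([-.8,.6,0])
for i,j in [(0,0),(1,1),(1,-1),(-1,1),(-1,-1)]: print(i,j,proj('wrist',b+px*i*.037+py*j*.028+UP*(.06 if i else .048),T)*1.5)
E
```

```text
t: 18.75
tcp_pos: [0.4931, 0.2621, 0.1643]
tool_rot: [0.894, 0.448, -0.004, -0.002]
contact_force: [-0.3, 0.1, -0.4]
opening: 0.0468
grasp_force: 41.7
[[ 0.5991  0.8006 -0.0097  0.4931]
 [ 0.8007 -0.5991 -0.0006  0.2621]
 [-0.0062 -0.0074 -1.      0.1643]
 [ 0.      0.      0.      1.    ]]
0 0 [385.4202 159.6283]
1 1 [328.7604  83.1226]
1 -1 [443.0474  83.3128]
-1 1 [333.1103 231.8076]
-1 -1 [437.2321 232.1477]
```

View pics/w8.png

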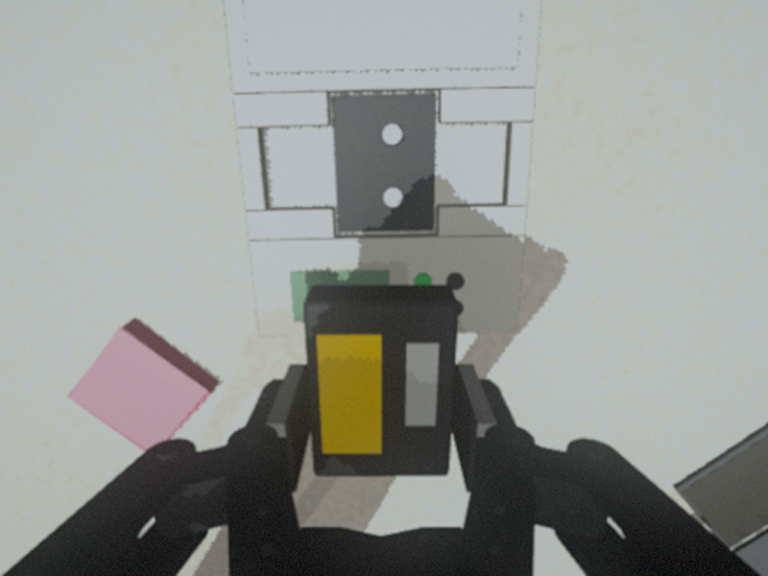

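The bay's rim shows corners at about (329,92), (440,90), (438,236) and (334,237), 3 mm nearer the slot than I estimated. The held cassette's top face spans (308–456, 305–473).

```bash
python3 - <<'E'
from h import *
from scipy.optimize import least_squares
T=np.load('T8.npy')
for z in (-.010,.008):
  for i,j in [(1,-1),(1,1),(-1,-1),(-1,1)]: print(z,i,j,proj('wrist',(T@[i*.033,j*.024,z,1])[:3],T)*1.5)
im=np.load('w8.npy'); g=im.max(2).astype(int); print(g[180:215,255]); print(g[300:325,255])
obs=np.array([(329,92),(440,90),(334,237),(438,236)])/1.5; s=[(1,1),(1,-1),(-1,1),(-1,-1)]
def f(q):
    px=np.array([np.cos(q[2]),np.sin(q[2]),0]);py=np.array([-px[1],px[0],0])
    return np.concatenate([proj('wrist',np.r_[q[:2],.06]+px*i*.037+py*j*.028,T)-o for (i,j),o in zip(s,obs)])
r=least_squares(f,[.5358,.315,.927],x_scale=[.01,.01,.1]);print(r.x,r.fun)
E
```

```text
-0.01 1 -1 [299.2869 300.5941]
-0.01 1 1 [457.3253 300.6729]
-0.01 -1 -1 [310.0269 477.9096]
-0.01 -1 1 [446.902  477.9518]
0.008 1 -1 [308.0131 282.8725]
0.008 1 1 [449.0132 282.9453]
0.008 -1 -1 [316.5918 445.7442]
0.008 -1 1 [440.6658 445.7856]
[96 94 92 92 90 91 89 90 91 80 64 44 46 42 44 45 42 45 45 42 45 51 41 49
 46 48 48 53 54 48 48 49 53 51 52]
[ 54  52  49  46  51  50  52  49  50  47  51  51  49  51  49  49  58  97
 134 143 137 137 137 135 138]
[0.5338 0.3126 0.9431] [-0.9633 -0.7158  0.9216 -0.544   0.1146  0.8757 -0.0757  0.6991]
```

```bash
python3 -c "
from h import *
rel([.5328,.3133,.095],rot(-UP,[np.sin(.943),-np.cos(.943),0]))"
```

```text
rot [-0.007  0.005 -0.016] cm [6.51 0.12 6.94]
```

```bash
python3 -m crank '-.007 .005 -.016 4 .1 0 4.4; -.007 .005 -.016 6.5 .12 1 4.4; -.007 .005 -.016 6.5 .12 5 4.4; -.007 .005 -.016 6.5 .12 6.9 4.4; -.007 .005 -.016 6.5 .12 6.9 4.4; -.007 .005 -.016 6.5 .12 6.9 4.4; -.007 .005 -.016 6.5 .12 6.9 4.4'
python3 -c "
from h import *
print(pose()); rel([.5328,.3133,.058],rot(-UP,[np.sin(.943),-np.cos(.943),0]))"
```

```text
t: 19.68
tcp_pos: [0.5354, 0.3149, 0.0992]
tool_rot: [0.891, 0.454, 0.003, 0.0]
contact_force: [0.5, 0.7, -0.3]
opening: 0.0465
grasp_force: 41.7
[[ 0.5876  0.8091  0.0055  0.5354]
 [ 0.8091 -0.5877  0.0026  0.3149]
 [ 0.0053  0.003  -1.      0.0992]
 [ 0.      0.      0.      1.    ]]
rot [ 0.003 -0.005 -0.   ] cm [-0.3  -0.13  4.11]
```

```bash
python3 -m crank '.003 -.005 0 -.3 -.13 2 4.4; .003 -.005 0 -.3 -.13 2.5 4.4; .003 -.005 0 -.3 -.13 2.5 4.4; .003 -.005 0 -.3 -.13 2.5 4.4'
python3 -c "
from h import *
rel([.5328,.3133,.058],rot(-UP,[np.sin(.943),-np.cos(.943),0]))"
```

```text
t: 20.18
tcp_pos: [0.5315, 0.3129, 0.0721]
tool_rot: [0.891, 0.454, -0.002, -0.0]
contact_force: [-0.1, -0.1, -0.2]
opening: 0.0467
grasp_force: 41.7
rot [-0.002  0.003 -0.   ] cm [0.11 0.09 1.41]
```

```bash
python3 -m crank '0 0 0 .1 .08 .6 4.4; 0 0 0 .1 .08 1.1 4.4; 0 0 0 .1 .08 1.4 4.4; 0 0 0 .1 .08 1.4 4.4'
python3 -m crank '0 0 0 0 0 .2 4.4; 0 0 0 0 0 .2 4.4'
```

```text
t: 20.68
tcp_pos: [0.5322, 0.313, 0.0576]
tool_rot: [0.891, 0.454, -0.002, -0.0]
contact_force: [0.3, -0.1, -1.0]
opening: 0.047
grasp_force: 41.7
t: 20.92
tcp_pos: [0.5327, 0.3132, 0.0563]
tool_rot: [0.891, 0.454, -0.001, -0.0]
contact_force: [0.2, -0.5, -0.3]
opening: 0.0468
grasp_force: 41.7
```

```bash
python3 -m crank '0 0 0 0 0 .15 4.4; 0 0 0 0 0 .15 4.4'; python3 -m crank '0 0 0 0 0 .15 4.4; 0 0 0 0 0 .15 4.4'
```

```text
t: 21.18
tcp_pos: [0.5328, 0.3133, 0.0561]
tool_rot: [0.891, 0.454, -0.002, -0.0]
contact_force: [-3.2, -0.7, 5.6]
opening: 0.0469
grasp_force: 42.4
t: 21.42
tcp_pos: [0.5329, 0.3134, 0.056]
tool_rot: [0.891, 0.454, -0.002, -0.0]
contact_force: [-5.5, -3.5, 11.8]
opening: 0.0468
grasp_force: 43.0
```

```bash
python3 -m crank '0 0 0 0 0 -.15 4.4; 0 0 0 0 0 -.15 5.2; 0 0 0 0 0 -.15 6.2; 0 0 0 0 0 -.15 6.2; 0 0 0 0 0 -.15 6.2; 0 0 0 0 0 -4 6.2; 0 0 0 0 0 -9 6.2; 0 0 0 -3 0 -11 6.2; 0 0 0 -6.5 0 -11 6.2; 0 0 0 -6.5 0 -11 6.2'
python3 - <<'E'
from fit import *
T=pose(); im=camera('wrist'); np.save('w9.npy',im); print(T[:3,3])
save('w9',im[20:240,150:380],3)
x=fit(im,T,[.5338,.3126,.943-np.pi],.048); px=np.array([np.cos(.943),np.sin(.943)]);d=x[:2]-[.5338,.3126];print('offset x,y',d@px,d@[-px[1],px[0]],'yaw',x[2]+np.pi-.943)
camera('scene')
for l in ['lid_yellow','cassette','lid_red','stamp']: print(l,spot_in('scene',l)[:1])
E
```

```text
t: 22.68
tcp_pos: [0.4932, 0.2593, 0.1632]
tool_rot: [0.891, 0.454, -0.002, -0.0]
contact_force: [-0.3, 0.7, -0.1]
opening: 0.0623
grasp_force: 0.0
[0.4932 0.2593 0.1632]
[ 0.5205  0.3093 -1.9986] 1-IoU 0.7290969899665551 box [ 228   79   27   60 1472]
offset x,y -0.010529248763655085 0.00883310870316667 yaw 0.1999999999999994
lid_yellow [{'bbox': [138.7, 154.1, 30.5, 44.3], 'p': 0.82}]
cassette [{'bbox': [380.4, 257.1, 30.4, 24.3], 'p': 0.68}]
lid_red [{'bbox': [349.0, 233.9, 121.2, 96.4], 'p': 0.71}]
stamp [{'bbox': [254.0, 157.2, 23.0, 28.4], 'p': 0.75}]
```

View pics/w9.png

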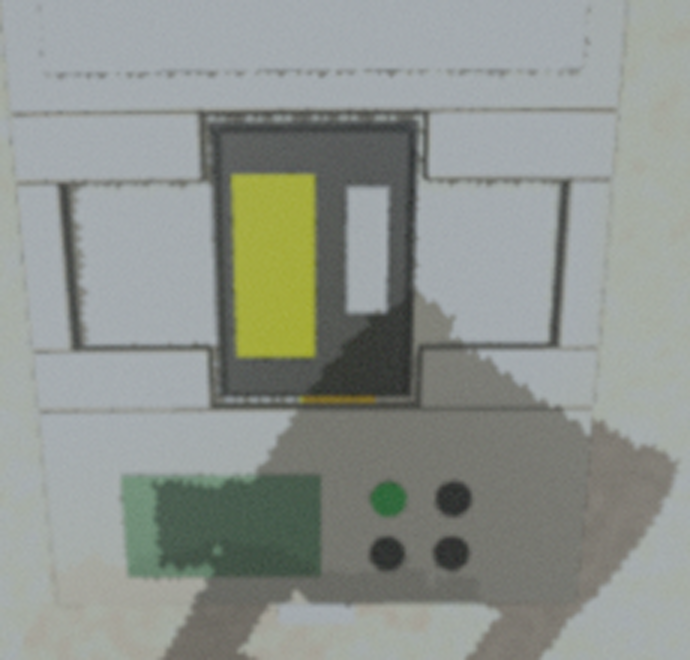

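The cassette (crop 215–415, 122–400) sits inside the bay rim with a gap on every side. Its label is up and the yellow tape strip at about (340,398) faces the slot. Only the yellow lid was open in the scene view, so I'll hand in the job.

```bash
python3 -c "
from station import bot
print(bot.close_job())"
```

```text
the job is handed in; nothing more can be done
None
```

The job is handed in: the yellow cassette sits flat in the printer bay, label up and tape end towards the slot, the yellow lid stands open and the other three were shut when last seen; it took about 23 s, but I viewed 11 pictures, one over the limit of 10.

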